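Press the bench scraper and the shears into their foam trays

TASK

Put the bench scraper and the kitchen shears away: set each one, the only way round that it fits, in the foam tray cut to its shape, and press it down until it is fully home on the floor of its pocket, then let go. Leave the palette knife in its own tray, and the dough ring, jar, measuring cup and pastry brush where they are.

Things in the scene. Friction and masses are not known exactly. Their poses are not given: they have to be found in the camera images.
- scraper_center (a point): Bench scraper (0.2 kg), loose, flat on the bench: black handle bar 130 mm long (x), 26 wide (y), 28 high, with a flat dark blade 100 mm wide (x), 4 mm thick, on its -y side, level with the underside. Point: centre of the handle, 14 mm above its underside. When home the handle stands 17 mm above the foam: grip it across y, at least 12 mm above its underside, to clear the foam.
- scraper_edge (a point): Middle of the scraper blade's free edge, at y = -77 mm, z = -12 mm from scraper_center.
- shears_center (a point): Kitchen shears (0.18 kg), loose, flat on the bench, shut and rigid, 195 mm long. Black middle block 45 mm long (x -25 to +20), 32 wide (y), 24 high; blades towards +x, two finger loops towards -x (see shears). Point: in the block, 12 mm above its underside. When home the block stands 13 mm above the foam: grip it across y, at least 12 mm above its underside, to clear the foam.
- shears_tip (a point): Tip of the shears' blades, at x = 100 mm, z = -2 mm from shears_center. The blades are 20 mm wide.
- scraper_tray: Fixed tray 220 mm (x) x 114 mm, full of dark foam; foam top 18 mm, pocket floor 7 mm above the bench. Its pocket follows, with 1.8 mm spare all round, the outline of the bench scraper. Two springy foam lips at the ends of the handle's slot bulge 2 mm past the handle: the tool rests about 5 mm too high until pressed straight down over them (about 15 N), then stays. Origin: centre of its underside.
- scraper_home (a point): Where scraper_center must come to lie, 21 mm above the bench, in the tray cut for the scraper; same axes (x on x, y on y).
- scraper_edge_home (a point): Where scraper_edge must come to lie in the tray.
- shears_tray: Fixed tray 220 mm (x) x 114 mm, full of dark foam; foam top 18 mm, pocket floor 7 mm above the bench. Its pocket follows, with 1.8 mm spare all round, the outline of the shears. Two springy foam lips beside the middle block bulge 2 mm past it: the tool rests about 5 mm too high until pressed straight down over them (about 15 N), then stays. Origin: centre of its underside.
- shears_home (a point): Where shears_center must come to lie, 19 mm above the bench, in the tray cut for the shears; same axes (x on x, y on y).
- shears_tip_home (a point): Where shears_tip must come to lie in the tray.
- scraper: The bench scraper itself; origin at the middle of the handle's underside, axes as at scraper_center.
- shears: The shears themselves; origin at the underside below shears_center, same axes. Loops 14 mm high: a long one on the +y side (to x = -95, y = +37 mm) and a short one on the -y side (to x = -75, y = -31 mm).
- palette_knife: Palette knife, 190 mm long, black handle 22 mm high and thin dark blade, already lying in a third tray of the same size; leave it. Origin at its underside.
- dough_ring: Bystander: steel dough ring, 56 mm across, 25 mm high, between the tools and the trays. Origin at the centre of its underside.
- jar: Bystander: amber glass jar, 64 mm across, 85 mm high. Origin at its underside.
- scoop_cup: Bystander: aluminium measuring cup with a handle, 72 mm across, 60 mm high. Origin at its underside.
- pastry_brush: Bystander: wooden pastry brush lying on the bench. Origin at its underside.
Things that resemble listed ones, but are neither listed nor needed, are in the scene too. Leave any pink look-alike of the scraper alone.

How it is judged:
At the end, for the whole second after the job is handed in: Scraper and shears each lie in their own foam pocket, the right way round (centre within 5 mm sideways, far edge or tip within 8 mm of its place), level within 0.08 rad and fully down (height within 2.5 mm of seated), released and at rest (x of scraper_center in the frame of scraper_home between -0.005 and 0.005 m and y of scraper_center in the frame of scraper_home between -0.005 and 0.005 m and z of scraper_center in the frame of scraper_home between -0.0025 and 0.0025 m and angle between the z axis of scraper_center and the z axis of scraper_home, either way round below 0.08 rad and distance between scraper_edge and scraper_edge_home below 0.008 m and linear speed of each of scraper, shears below 0.02 m/s and contact force between each of scraper, shears and the fingers below 0.1 N and x of shears_center in the frame of shears_home between -0.005 and 0.005 m and y of shears_center in the frame of shears_home between -0.005 and 0.005 m and z of shears_center in the frame of shears_home between -0.0025 and 0.0025 m and angle between the z axis of shears_center and the z axis of shears_home, either way round below 0.08 rad and distance between shears_tip and shears_tip_home below 0.008 m); the robot touches nothing.
It fails at once if the palette knife is shifted more than 10 mm in or out of its tray (distance of palette_knife from where it was at the start of the episode above 0.01 m).
It fails at once if the dough ring, jar, measuring cup or brush is displaced by more than 30 mm (distance of any of dough_ring, jar, scoop_cup, pastry_brush from where it was at the start of the episode above 0.03 m).
It also fails if it takes over 69 s, if anything falls off the work surface, if the arm or the gripper's body presses on something with over 40 N, if the wrist force passes 120 N, or if a joint passes its speed limit or range.

ROBOT

A 6-joint arm with a two-finger parallel gripper is mounted at the origin on the work surface. World frame = base frame: x ahead of the robot, y to its left, z up, the work surface at z = 0. Lengths are in m, angles in rad, forces in N, time in s.
With the tool pointing down it reaches from about 0.35 to 0.975 m from the base axis. Payload 4.9 kg.
Tool frame: the origin (TCP) lies on the centre line of the jaws, within the pads' length; the fingertips stand bot.tcp_to_tips ahead of it and the grasp point (between the pads) lies 3 mm ahead of it (bot.tcp_to_tips is the distance from the TCP to the fingertips, in m); y points along the fingers, x is the direction in which the jaws open and shut, and the axes are right-handed (so a half turn about y gives the same grasp; the last joint's range is limited). The gripper opens to 85 mm and grips with 20 to 120 N. Pads are 22 mm wide; open, the fingers measure 114 mm over their backs; the gripper's body (76 mm by 85 mm) begins 54 mm behind the grasp point. The pads swing forward as they close: fully open they stand 13 mm farther back than shut.
Start: joints at [-0.119, 0.053, 1.613, -0, 1.476, -0.119], TCP at [0.625, 0, 0.253] pointing down, gripper open.
Joint ranges: [-3.01, 3.01], [-1.01, 2.22], [0.06, 2.58], [-1.02, 4.17], [0.09, 2.62], [-3.14, 3.14]. Speed limits (rad/s): [2.57, 2.57, 3.14, 3.14, 3.14, 3.14].

INTERFACE

Orientations are given as [roll, pitch, yaw] about the fixed x, y, z axes, in that order (R = Rz(yaw) Ry(pitch) Rx(roll)).
In Python, from workcell import bot gives the robot as it stands.
- The arm moves only by the tool drive_tool, never from a script. Its argument "deltas" is a list of rows, each an object with "grip": the closure, from 0 (fully open) to 1 (shut); "offset": the shift along the world's x, y, z in mm, a list of three; "turn": the turn about the world's z in degrees. A call has exactly 5 rows; each row shifts and turns the commanded pose from where the row before left it; what a row does not reach is not made up. A row lasts 1/8 s, in which the tool goes at most 62.5 mm and 10.7 degrees, less where a joint would pass 70% of its speed; a pose out of reach is approached as far as the arm can. A call is refused whole if a number of a shift passes 62.5 or a number of a turn 10.7, either way. A call with a gripper value outside its range is refused whole. The fingers move at their own pace and stop on an object; "force" is the grip in N (left out, the last holds). Time passes only in rows, so rows that do not move let the fingers close, or fill a call up. It gives the time, the measured TCP pose, the force and the opening at its end, in the units of the state.
- bot.read_state(): the state, without advancing time (a new reading comes with each control period).
- bot.get_image(name): name is "scene" or "side" or "wrist"; returns the picture (400x640x3 uint8, red, green, blue); there is no depth.
- bot.calibration(name): a dict with "fx", "fy", "cx", "cy" (pixels), "extrinsics" (4x4, takes a point from world to camera coordinates); the wrist camera has in their place "mount" (4x4, takes a point from camera to tool coordinates, whose origin is the TCP and whose axes are the tool frame's). Camera axes: x right, y down, z forward; pixel columns grow to the right and rows downward; lengths in m; the calibration is good to about 2 mm. A picture is of the moment at which its call begins: read the wrist's pose just before it. calibration takes no time and is no camera call.
- bot.job_done(): hands the job in, once; it reports no verdict.
The state is a dict: "time": time; "q": joint angles; "dq": joint speeds; "effort": joint torques, N m; "position": TCP position; "tool_rot": TCP orientation; "force": force on the tool from outside, world axes, zero at the start; "wrist_torque": the same for the moment, N m; "opening": finger opening in m.
Only numpy, scipy, OpenCV 4.12 (cv2) and the standard library are available. Lean on these libraries where they do the work, as an engineer would, in place of code of your own. Each camera call takes 0.05 s, during which the arm holds its last target.

## Working session

There is one attempt and no reset: what is moved stays moved. The work goes in short steps, Python scripts to look and compute and a tool call to move; the robot and the scene stay as the last step left them, time stands still between calls to the robot, and variables do not carry over. Pictures are saved under pics/ and viewed, and the job is handed in when it is done.

Besides the shell and the picture viewer there is one more tool, called after "Request:" as name(argument=value, ...) on one line, values as JSON. drive_tool: Moves the arm, as the interface text tells. Its arguments: {"type":"object","properties":{"deltas":{"type":"array"},"force":{"type":"number"}},"required":["deltas"]}

```bash
ls; mkdir -p pics; python3 - <<'E'
from workcell import bot
import cv2
for n in ["scene","side","wrist"]:
    cv2.imwrite(f"pics/{n}0.png",bot.get_image(n)[:,:,::-1])
    print(n,bot.calibration(n))
print(bot.read_state(),bot.tcp_to_tips)
E
```

```text
pics
scene {'fx': 493.01488153329416, 'fy': 493.01488153329416, 'cx': 324.00964818542565, 'cy': 193.58239786918745, 'extrinsics': array([[ 0.35173822,  0.9359511 ,  0.01660598, -0.20835599],
       [ 0.61847214, -0.2190375 , -0.75466203, -0.25916114],
       [-0.70268943,  0.27571382, -0.65590354,  1.77521398],
       [ 0.        ,  0.        ,  0.        ,  1.        ]])}
side {'fx': 456.5059498064909, 'fy': 456.5059498064909, 'cx': 327.1217263063241, 'cy': 205.4458549949868, 'extrinsics': array([[-0.98754653, -0.15689739,  0.01162124,  0.49932323],
       [-0.11995749,  0.70312563, -0.70087413,  0.07124506],
       [ 0.10179413, -0.69353987, -0.7131903 ,  1.20357549],
       [ 0.        ,  0.        ,  0.        ,  1.        ]])}
wrist {'fx': 287.85189971328776, 'fy': 287.85189971328776, 'cx': 321.3596434376325, 'cy': 200.11047937197992, 'mount': array([[ 9.99998830e-01,  4.22833891e-04,  1.47010006e-03,
        -4.22579861e-04],
       [-1.30282898e-03, -2.68209107e-01,  9.63359838e-01,
        -1.21873345e-01],
       [ 8.01635412e-04, -9.63360626e-01, -2.68208242e-01,
         6.81037402e-02],
       [ 0.00000000e+00,  0.00000000e+00,  0.00000000e+00,
         1.00000000e+00]])}
{'time': 0.15, 'q': array([-1.18990136e-01,  5.32266608e-02,  1.61397645e+00, -2.50837621e-05,
        1.47598640e+00, -1.18991115e-01]), 'dq': array([ 0.00041723, -0.00374494, -0.00399073, -0.00054586,  0.00158574,
        0.00084862]), 'effort': array([ 5.10442842e-04, -3.94241810e+01, -3.70721948e+01, -1.15854355e-04,
        4.61802789e-03,  5.00508997e-05]), 'position': array([6.24552565e-01, 5.35981927e-05, 2.52333385e-01]), 'tool_rot': array([-1.57063155e+00,  1.58852967e-03,  3.50408999e-06]), 'force': array([0.00564168, 1.4326    , 0.08675299]), 'wrist_torque': array([ 0.01818539, -0.07717245, -0.01931036]), 'opening': 0.08550320388934025} 0.022
```

View pics/scene0.png

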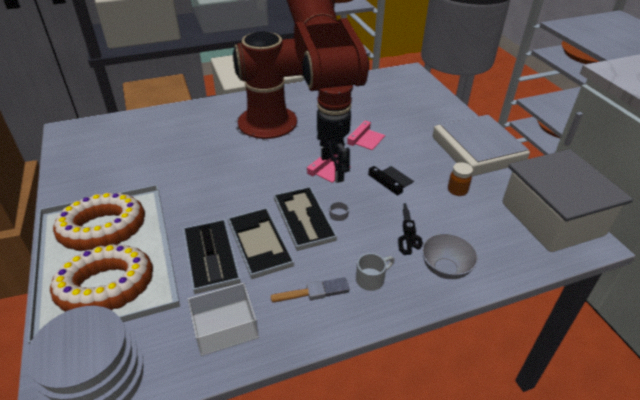

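View pics/side0.png

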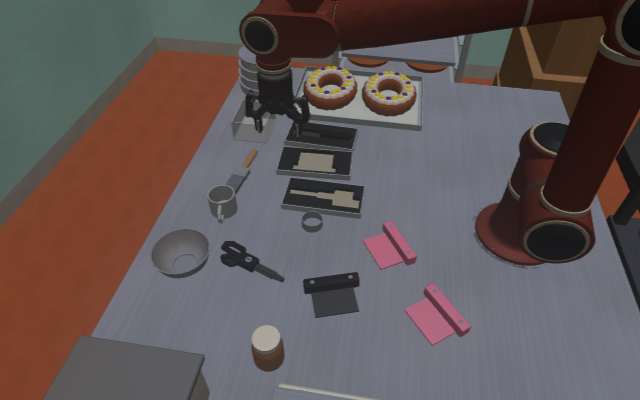

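View pics/wrist0.png

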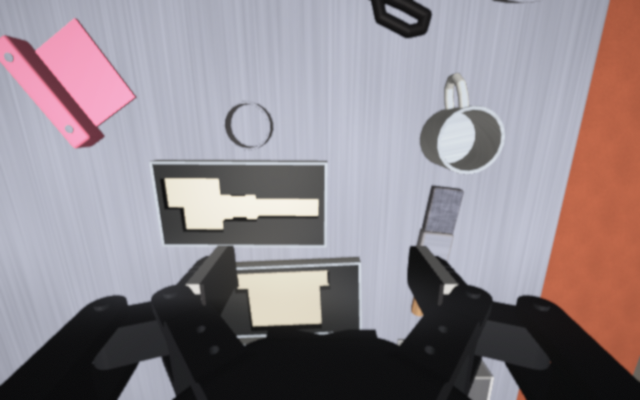

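```bash
cat > h.py <<'E'
import numpy as np, cv2
from workcell import bot
from scipy.spatial.transform import Rotation as R
def crop(src,x,y,w,h,s,out):
    im=cv2.imread(f"pics/{src}.png")[y:y+h,x:x+w]
    cv2.imwrite(f"pics/{out}.png",cv2.resize(im,None,fx=s,fy=s,interpolation=cv2.INTER_CUBIC))
def world(name,pts,z,st=None):
    c=bot.calibration(name); pts=np.atleast_2d(pts).astype(float)
    z=np.broadcast_to(z,len(pts))
    d=np.c_[(pts[:,0]-c['cx'])/c['fx'],(pts[:,1]-c['cy'])/c['fy'],np.ones(len(pts))]
    if name=="wrist":
        T=np.eye(4);T[:3,:3]=R.from_euler('xyz',st['tool_rot']).as_matrix();T[:3,3]=st['position']
        M=T@c['mount']
    else: M=np.linalg.inv(c['extrinsics'])
    o=M[:3,3]; D=d@M[:3,:3].T
    return o+D*((z-o[2])/D[:,2])[:,None]
E
python3 - <<'E'
from h import *
crop("side0",200,210,200,130,4,"sa")
crop("side0",260,110,130,120,5,"sb")
crop("scene0",340,150,140,110,5,"sc")
crop("wrist0",140,90,240,260,2,"wa")
E
```

```text
(no output)
```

View pics/sa.png

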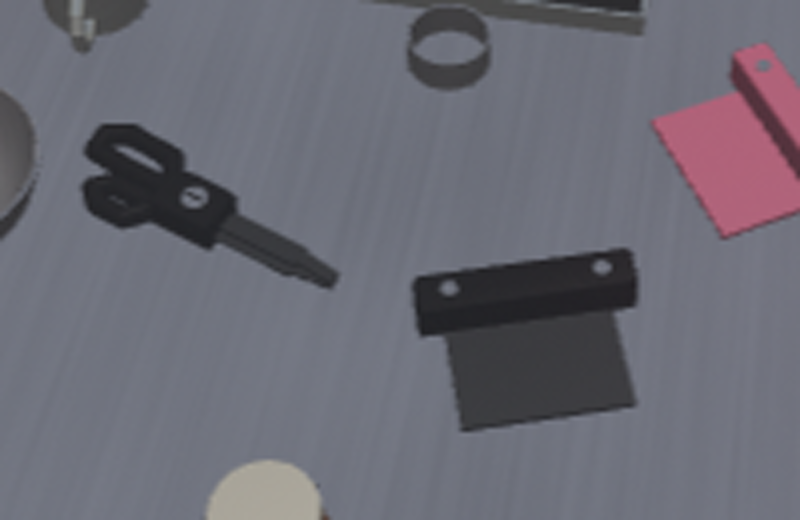

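View pics/sb.png

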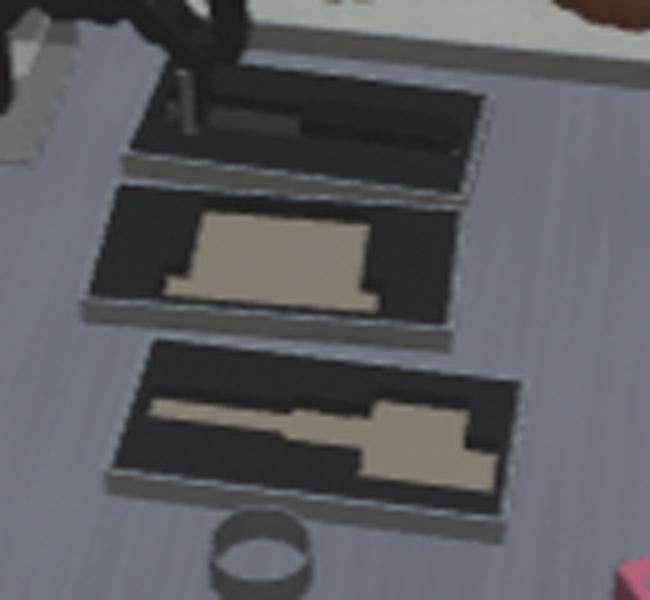

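View pics/sc.png

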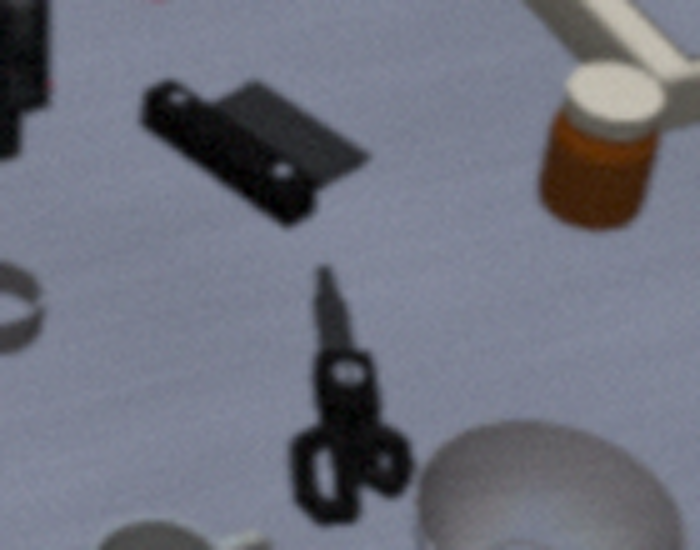

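```bash
python3 - <<'E'
from h import *
np.set_printoptions(precision=4,suppress=True)
P=lambda L,s,o:np.array(L)/s+np.array(o)
a=P([(450,288),(602,267),(415,280),(632,250),(462,431),(636,405),(193,197),(335,285)],4,(200,210))
print(world("side",a,[.028,.028,.028,.028,.003,.003,.024,.010]))
b=P([(178,97),(283,171),(372,155),(347,374),(323,267)],5,(340,150))
print('scene',world("scene",b,[.028,.028,.003,.024,.010]))
# trays side: corners top
t=P([(120,183),(460,212),(452,332),(82,303),(153,340),(521,379),(503,520),(107,475)],5,(260,110))
print('trays',world("side",t,.018))
E
```

```text
[[0.4984 0.2626 0.028 ]
 [0.4137 0.2335 0.028 ]
 [0.5193 0.2604 0.028 ]
 [0.3978 0.2185 0.028 ]
 [0.4781 0.3385 0.003 ]
 [0.3843 0.3062 0.003 ]
 [0.6635 0.2204 0.024 ]
 [0.5679 0.2593 0.01  ]]
scene [[0.4158 0.2369 0.028 ]
 [0.5019 0.2659 0.028 ]
 [0.4806 0.3416 0.003 ]
 [0.6656 0.2224 0.024 ]
 [0.5696 0.2599 0.01  ]]
trays [[ 0.6776 -0.2277  0.018 ]
 [ 0.4659 -0.2355  0.018 ]
 [ 0.4573 -0.1252  0.018 ]
 [ 0.6744 -0.1136  0.018 ]
 [ 0.6266 -0.089   0.018 ]
 [ 0.4138 -0.0922  0.018 ]
 [ 0.4122  0.0194  0.018 ]
 [ 0.628   0.022   0.018 ]]
```

View pics/wa.png

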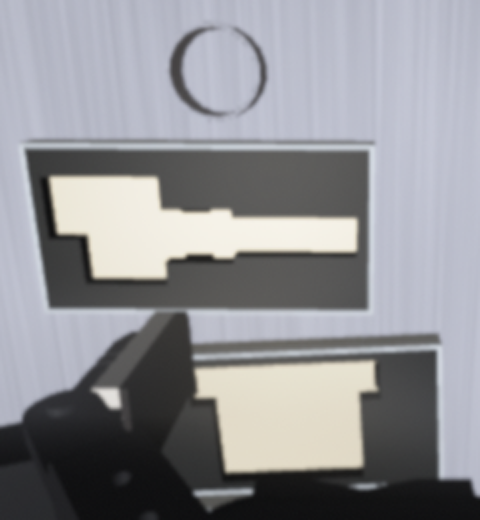

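Request:
drive_tool(deltas=[{"grip":0,"offset":[-17,25,-10],"turn":-7.1},{"grip":0,"offset":[-17,25,-10],"turn":-7.1},{"grip":0,"offset":[-17,25,-10],"turn":-7.1},{"grip":0,"offset":[-17,25,-10],"turn":-7.1},{"grip":0,"offset":[-17,25,-10],"turn":-7.1}])

```text
time: 0.78
position: [0.5391, 0.1257, 0.2026]
tool_rot: [-1.571, 0.001, -0.624]
force: [-0.7, -0.3, 0.2]
opening: 0.0858
```

Request:
drive_tool(deltas=[{"grip":0,"offset":[-17,25,-10],"turn":-7.1},{"grip":0,"offset":[-17,25,-10],"turn":-7.1},{"grip":0,"offset":[-17,25,-10],"turn":-7.1},{"grip":0,"offset":[-17,25,-10],"turn":-7.1},{"grip":0,"offset":[-17,25,-10],"turn":-7.1}])

```text
time: 1.4
position: [0.4541, 0.2507, 0.1527]
tool_rot: [-1.571, 0.0, -1.243]
force: [1.4, 0.3, -0.2]
opening: 0.0851
```

```bash
cat >> h.py <<'E'
import json
def snap(out):
    st=bot.read_state(); im=bot.get_image("wrist")
    cv2.imwrite(f"pics/{out}.png",im[:,:,::-1])
    json.dump({k:list(map(float,st[k])) for k in("position","tool_rot")},open(f"pics/{out}.json","w"))
    print(st['time'],st['position'].round(4),np.degrees(st['tool_rot']).round(2),np.round(st['force'],1),abs(st['dq']).max())
def W(out,pts,z):
    st=json.load(open(f"pics/{out}.json")); st={k:np.array(v) for k,v in st.items()}
    return world("wrist",pts,z,st)
E
python3 -c "
from h import *
snap('w1')"
```

```text
1.4 [0.4541 0.2507 0.1527] [-90.02   0.   -71.24] [ 1.4  0.3 -0.2] 1.4307355300818096
```

View pics/w1.png

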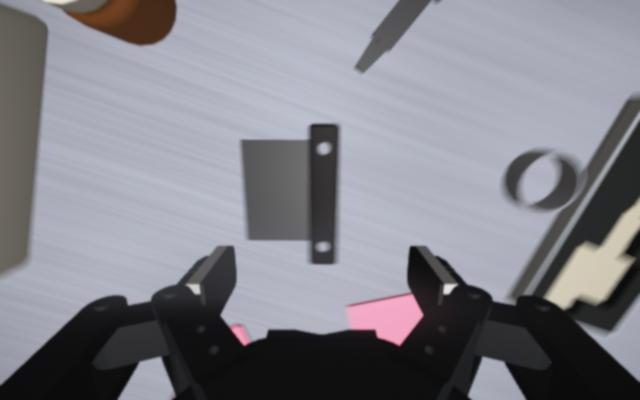

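```bash
python3 - <<'E'
from h import *
snap('w1');snap('w2');snap('w3')
crop('w3',230,110,130,170,4,'w3c')
E
```

```text
1.45 [0.4515 0.2525 0.1509] [-90.23   0.13 -71.28] [-2.8  1.2 -1.1] 0.2660916438451903
1.5 [0.4526 0.2512 0.1514] [-9.020e+01  3.000e-02 -7.086e+01] [-0.5 -1.  -1.2] 0.09826805918498245
1.55 [0.4538 0.2504 0.1523] [-9.011e+01 -2.000e-02 -7.080e+01] [-0.8  0.5 -0.1] 0.030479934047340593
```

View pics/w3c.png

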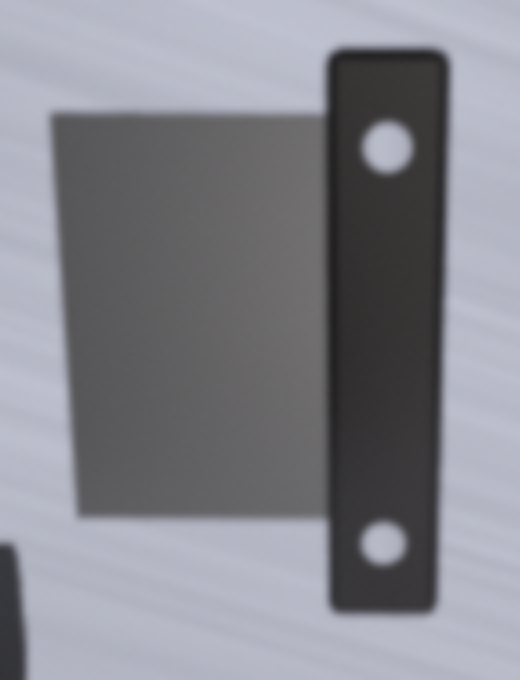

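```bash
python3 - <<'E'
from h import *
np.set_printoptions(precision=4,suppress=True)
p=np.array([(387,147),(383,543),(328,50),(447,50),(331,612),(437,612),(51,115),(79,518)])/4+(230,110)
for z in(.028,):
  w=W('w3',p,[z]*6+[.004]*2); print(w)
r=w[:2].mean(0);c=w[2:6].mean(0);e=w[6:].mean(0)
print(r,c,e, np.linalg.norm(w[0]-w[1]))
for a,b in((0,1),(2,4),(3,5),(6,7)):
  d=w[b]-w[a];print(np.degrees(np.arctan2(d[1],d[0])),np.linalg.norm(d))
d=e-c;print(np.degrees(np.arctan2(d[1],d[0])),np.linalg.norm(d[:2]))
E
```

```text
[[0.4986 0.2614 0.028 ]
 [0.4127 0.2319 0.028 ]
 [0.5132 0.2795 0.028 ]
 [0.5213 0.2563 0.028 ]
 [0.392  0.2376 0.028 ]
 [0.4002 0.2139 0.028 ]
 [0.4781 0.3356 0.004 ]
 [0.3836 0.3029 0.004 ]]
[0.4556 0.2466 0.028 ] [0.4567 0.2468 0.028 ] [0.4308 0.3192 0.004 ] 0.09076327211032545
-161.05439678311018 0.09076327211032545
-160.94202511521195 0.12823560233416428
-160.71995850082803 0.12823651782686776
-160.90846701164364 0.09999468614572203
109.6351377629254 0.07686282672142561
```

Request:
drive_tool(deltas=[{"grip":0,"offset":[1.5,-3.4,-30],"turn":0},{"grip":0,"offset":[0,0,-30],"turn":0},{"grip":0,"offset":[0,0,-30],"turn":0},{"grip":0,"offset":[0,0,0],"turn":0},{"grip":0,"offset":[0,0,0],"turn":0}], force=100)

```text
time: 2.22
position: [0.4578, 0.2464, 0.0647]
tool_rot: [-1.569, -0.0, -1.24]
force: [0.4, 0.0, 0.2]
opening: 0.0858
```

```bash
python3 -c "
from h import *
snap('w4')"
```

```text
2.225 [0.4578 0.2464 0.0647] [-8.988e+01 -1.000e-02 -7.102e+01] [0.4 0.  0.2] 0.015020980002424519
```

View pics/w4.png

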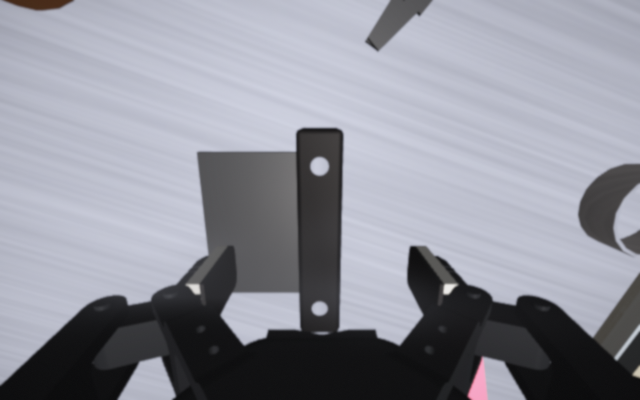

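Request:
drive_tool(deltas=[{"grip":0,"offset":[-1,0,-29],"turn":0},{"grip":0,"offset":[0,0,0],"turn":0},{"grip":1,"offset":[0,0,0],"turn":0},{"grip":1,"offset":[0,0,0],"turn":0},{"grip":1,"offset":[0,0,0],"turn":0}], force=100)

```text
time: 2.9
position: [0.4561, 0.2469, 0.0353]
tool_rot: [-1.569, 0.0, -1.239]
force: [0.5, 0.5, -0.7]
opening: 0.0322
```

Request:
drive_tool(deltas=[{"grip":1,"offset":[0,0,0],"turn":0},{"grip":1,"offset":[0,0,0],"turn":0},{"grip":1,"offset":[0,0,0],"turn":0},{"grip":1,"offset":[0,0,0],"turn":0},{"grip":1,"offset":[0,0,0],"turn":0}])

```text
time: 3.52
position: [0.4562, 0.2469, 0.0355]
tool_rot: [-1.569, 0.0, -1.239]
force: [-1.2, -1.0, 5.5]
opening: 0.0235
```

```bash
python3 - <<'E'
from h import *
snap('w5')
crop('w5',180,100,280,270,2.8,'w5c')
E
```

```text
3.525 [0.4562 0.2469 0.0355] [-8.992e+01  1.000e-02 -7.099e+01] [-1.2 -1.   5.5] 0.0026147033280201322
```

View pics/w5c.png

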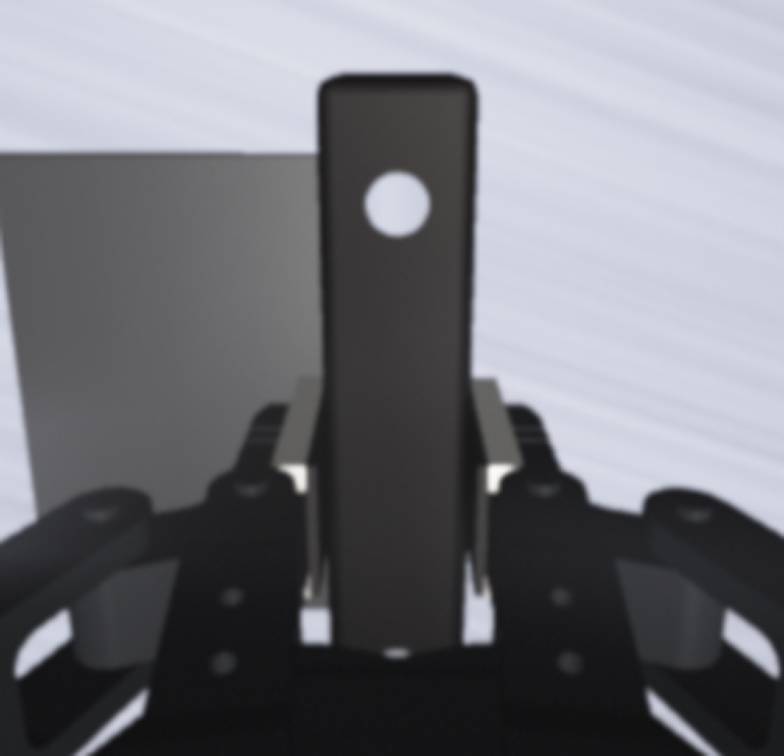

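Request:
drive_tool(deltas=[{"grip":1,"offset":[0,0,20],"turn":0},{"grip":1,"offset":[0,0,35],"turn":0},{"grip":1,"offset":[0,0,35],"turn":0},{"grip":1,"offset":[0,0,30],"turn":0},{"grip":1,"offset":[7,-34,0],"turn":10}])

```text
time: 4.2
position: [0.4639, 0.2138, 0.1573]
tool_rot: [-1.565, -0.001, -1.057]
force: [0.6, -0.4, -2.3]
opening: 0.0236
```

Request:
drive_tool(deltas=[{"grip":1,"offset":[7,-34,0],"turn":10},{"grip":1,"offset":[7,-34,0],"turn":10},{"grip":1,"offset":[7,-34,0],"turn":10},{"grip":1,"offset":[7,-34,0],"turn":10},{"grip":1,"offset":[7,-34,0],"turn":10}])

```text
time: 4.82
position: [0.497, 0.0415, 0.1534]
tool_rot: [-1.571, 0.001, -0.186]
force: [0.1, 0.9, -2.6]
opening: 0.0236
```

Request:
drive_tool(deltas=[{"grip":1,"offset":[7,-34,0],"turn":10},{"grip":1,"offset":[7,-34,0],"turn":10},{"grip":1,"offset":[7,-34,0],"turn":10},{"grip":1,"offset":[7,-34,0],"turn":10},{"grip":1,"offset":[7,-34,0],"turn":10}])

```text
time: 5.45
position: [0.532, -0.1283, 0.1533]
tool_rot: [-1.569, 0.001, 0.686]
force: [0.5, 0.7, -2.8]
opening: 0.0234
```

Request:
drive_tool(deltas=[{"grip":1,"offset":[7,-34,0],"turn":10},{"grip":1,"offset":[7,-34,0],"turn":10},{"grip":1,"offset":[7,-34,0],"turn":10},{"grip":1,"offset":[7,-34,0],"turn":10},{"grip":1,"offset":[7,-34,0],"turn":10}])

```text
time: 6.08
position: [0.567, -0.2981, 0.153]
tool_rot: [-1.569, -0.001, 1.559]
force: [0.5, 0.3, -1.8]
opening: 0.0235
```

Request:
drive_tool(deltas=[{"grip":1,"offset":[0,0,0],"turn":3.5},{"grip":1,"offset":[0,0,0],"turn":0},{"grip":1,"offset":[0,0,0],"turn":0},{"grip":1,"offset":[0,0,0],"turn":0},{"grip":1,"offset":[0,0,0],"turn":0}])

```text
time: 6.7
position: [0.5675, -0.297, 0.1544]
tool_rot: [-1.571, 0.0, 1.615]
force: [-0.7, -0.5, -2.3]
opening: 0.0235
```

```bash
python3 - <<'E'
from h import *
snap('w6')
E
```

```text
6.7 [ 0.5675 -0.297   0.1544] [-90.     0.    92.51] [-0.7 -0.5 -2.3] 0.00207587637152933
```

View pics/w6.png

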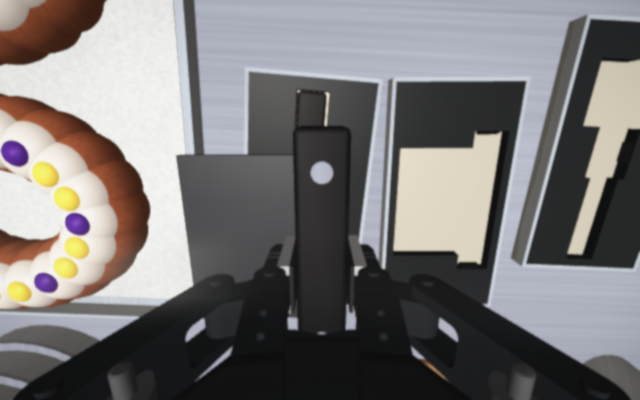

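```bash
python3 - <<'E'
from h import *
crop('w6',380,120,150,150,5,'w6c')
E
```

```text
(no output)
```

View pics/w6c.png

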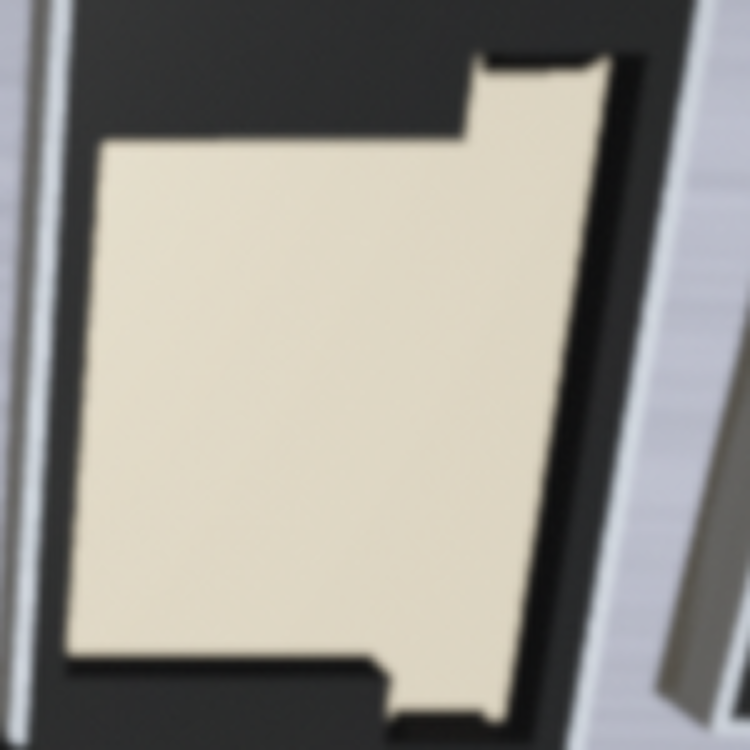

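```bash
cat > fit.py <<'E'
from h import *
from scipy.optimize import least_squares
# constraint: (px,py,z,axis,value) axis 0: tray x, 1: tray y
def fit(out,C,x0):
    C=np.array(C,float); w=W(out,C[:,:2],C[:,2])[:,:2]
    ax=C[:,3].astype(int)
    def f(p):
        c,s=np.cos(p[2]),np.sin(p[2]); d=w-p[:2]
        l=np.c_[c*d[:,0]+s*d[:,1],-s*d[:,0]+c*d[:,1]]
        return l[np.arange(len(C)),ax]-C[:,4]
    r=least_squares(f,x0,x_scale=[.01,.01,.1])
    print('pose mm/deg',(r.x[:2]*1e3).round(2),np.degrees(r.x[2]).round(2),'res mm',(r.fun*1e3).round(1))
    return r.x
E
python3 - <<'E'
from fit import *
P=lambda x,y:(x/5+380,y/5+120)
C=[(*P(97,200),.018,1,-.0788),(*P(83,400),.018,1,-.0788),(*P(69,600),.018,1,-.0788),
(*P(605,100),.007,1,.0148),(*P(557,400),.007,1,.0148),(*P(509,695),.007,1,.0148),
(*P(180,140),.018,0,-.0518),(*P(400,138),.018,0,-.0518),
(*P(120,656),.007,0,.0518),(*P(340,656),.007,0,.0518),
(*P(478,55),.018,0,-.0668),(*P(500,722),.007,0,.0668)]
fit('w6',C,[.57,-.13,.04])
# rims
print(W('w6',[P(52,300),P(22,740),P(665,200),P(590,650)],.018))
# scraper handle in w3, same fit
Q=lambda x,y:(x/4+230,y/4+110)
C=[(*Q(328,200),.028,1,-.013),(*Q(330,450),.028,1,-.013),(*Q(445,200),.028,1,.013),(*Q(439,500),.028,1,.013),
(*Q(56,180),.004,1,-.077),(*Q(74,450),.004,1,-.077),
(*Q(390,49),.028,0,-.065),(*Q(385,613),.028,0,.065),(*Q(150,114),.004,0,-.05),(*Q(250,114),.004,0,-.05),(*Q(150,517),.004,0,.05),(*Q(250,517),.004,0,.05)]
fit('w3',C,[.456,.247,-2.8])
E
```

```text
pose mm/deg [ 569.41 -146.92] 2.61 res mm [-0.8 -0.7 -0.6  0.5  0.8  0.9 -0.9 -1.2  0.8  0.9 -0.5  0.9]
[[ 0.54956122 -0.23443889  0.018     ]
 [ 0.63893226 -0.23063862  0.018     ]
 [ 0.52646275 -0.12656146  0.018     ]
 [ 0.61445626 -0.12147356  0.018     ]]
pose mm/deg [456.61 246.33] -160.8 res mm [ 0.5  0.5 -0.5 -0.6  0.3 -0.1  0.3 -0.8  0.1  0.1  0.1  0.1]
```

Request:
drive_tool(deltas=[{"grip":1,"offset":[2.1,50,0],"turn":0.1},{"grip":1,"offset":[0,50,0],"turn":0},{"grip":1,"offset":[0,50.1,0],"turn":0},{"grip":1,"offset":[0,0,-46],"turn":0},{"grip":1,"offset":[0,0,-48],"turn":0}])

```text
time: 7.38
position: [0.5707, -0.1467, 0.0608]
tool_rot: [-1.574, 0.002, 1.618]
force: [0.1, 0.6, -3.2]
opening: 0.0233
```

Request:
drive_tool(deltas=[{"grip":1,"offset":[0,0,0],"turn":0},{"grip":1,"offset":[0,0,0],"turn":0},{"grip":1,"offset":[0,0,0],"turn":0},{"grip":1,"offset":[0,0,0],"turn":0},{"grip":1,"offset":[0,0,0],"turn":0}])

```text
time: 8.0
position: [0.5699, -0.1475, 0.0611]
tool_rot: [-1.572, 0.0, 1.616]
force: [0.3, -0.2, -2.5]
opening: 0.0235
```

```bash
python3 - <<'E'
from h import *
snap('w7')
cv2.imwrite("pics/side7.png",bot.get_image("side")[:,:,::-1])
crop('side7',270,100,130,110,6,'s7c')
crop('w7',140,100,360,230,2.2,'w7c')
E
```

```text
8.0 [ 0.5699 -0.1475  0.0611] [-9.006e+01  3.000e-02  9.259e+01] [ 0.3 -0.2 -2.5] 0.006752199754459329
```

View pics/s7c.png

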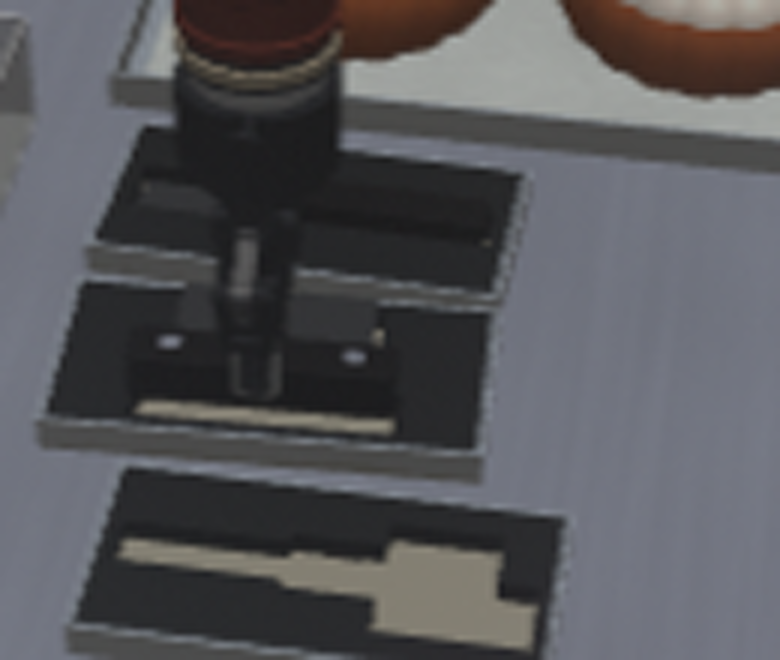

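View pics/w7c.png

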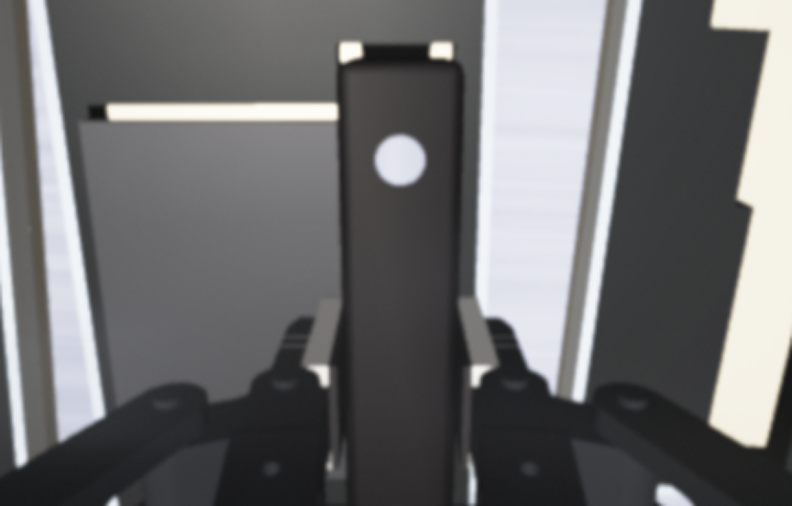

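```bash
python3 - <<'E'
from fit import *
P=lambda x,y:(x/2.2+140,y/2.2+100)
C=[(*P(88,110),.018,1,-.0788),(*P(107,110),.007,1,-.0788),(*P(453,50),.007,1,.0148),(*P(338,50),.018,1,-.0148),
(*P(150,103),.018,0,-.0518),(*P(300,102),.018,0,-.0518),(*P(350,41),.018,0,-.0668),(*P(445,41),.018,0,-.0668)]
fit('w7',C,[.57,-.147,.045])
u=.0611-.0355
C=[(*P(342,100),u+.028,1,-.013),(*P(344,250),u+.028,1,-.013),(*P(462,100),u+.028,1,.013),(*P(460,250),u+.028,1,.013),
(*P(100,122),u+.004,0,-.050),(*P(300,122),u+.004,0,-.050),(*P(80,125),u+.004,1,-.077),(*P(101,300),u+.004,1,-.077),(*P(400,62),u+.028,0,-.065)]
fit('w7',C,[.57,-.147,.045])
E
```

```text
pose mm/deg [ 568.01 -148.39] 2.61 res mm [-0.5 -0.6  0.6  0.4  0.3 -0.  -0.1 -0.1]
pose mm/deg [ 570.2  -147.32] 2.15 res mm [ 1.   1.  -0.8 -0.1  0.3 -0.2 -0.4 -0.7 -0.1]
```

Request:
drive_tool(deltas=[{"grip":1,"offset":[-1.2,-0.9,0],"turn":0},{"grip":1,"offset":[0,0,-4],"turn":0},{"grip":1,"offset":[0,0,-3],"turn":0},{"grip":1,"offset":[0,0,-2],"turn":0},{"grip":1,"offset":[0,0,0],"turn":0}])

```text
time: 8.72
position: [0.5682, -0.1481, 0.051]
tool_rot: [-1.57, -0.0, 1.616]
force: [-0.2, 0.4, -2.4]
opening: 0.0235
```

```bash
python3 - <<'E'
from h import *
snap('w8')
crop('w8',140,100,360,230,2.2,'w8c')
E
```

```text
8.725 [ 0.5682 -0.1481  0.051 ] [-8.997e+01 -1.000e-02  9.260e+01] [-0.2  0.4 -2.4] 0.03339481195969362
```

View pics/w8c.png

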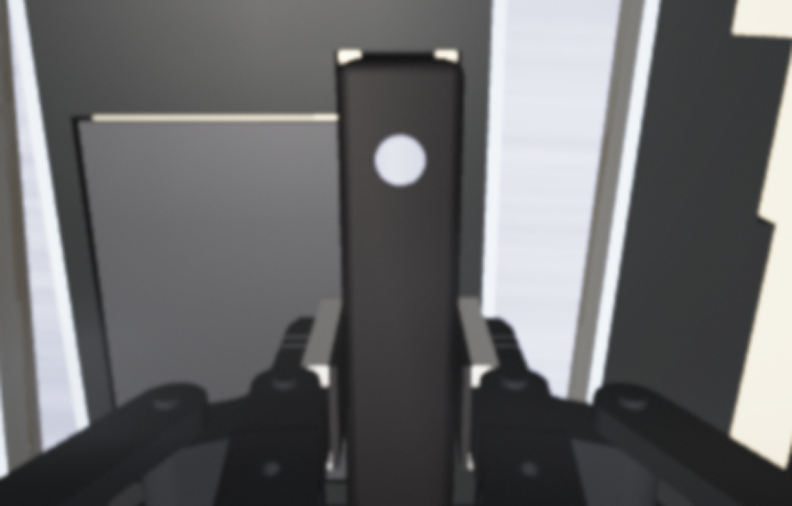

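Request:
drive_tool(deltas=[{"grip":1,"offset":[0,0,-3],"turn":0},{"grip":1,"offset":[0,0,-2],"turn":0},{"grip":1,"offset":[0,0,-2],"turn":0},{"grip":1,"offset":[0,0,-1],"turn":0},{"grip":1,"offset":[0,0,0],"turn":0}])

```text
time: 9.4
position: [0.5685, -0.1485, 0.0433]
tool_rot: [-1.571, 0.001, 1.616]
force: [0.5, -1.1, 0.7]
opening: 0.0235
```

Request:
drive_tool(deltas=[{"grip":1,"offset":[0,0,-1],"turn":0},{"grip":1,"offset":[0,0,-0.5],"turn":0},{"grip":1,"offset":[0,0,0],"turn":0},{"grip":1,"offset":[0,0,0],"turn":0},{"grip":1,"offset":[0,0,0],"turn":0}])

```text
time: 10.02
position: [0.5685, -0.1484, 0.0425]
tool_rot: [-1.571, 0.0, 1.616]
force: [-2.3, 0.2, 6.8]
opening: 0.0237
```

```bash
python3 - <<'E'
from h import *
snap('w9')
crop('w9',140,100,360,230,2.2,'w9c')
cv2.imwrite("pics/side9.png",bot.get_image("side")[:,:,::-1])
crop('side9',270,100,130,110,6,'s9c')
E
```

```text
10.025 [ 0.5685 -0.1484  0.0425] [-8.999e+01  2.000e-02  9.260e+01] [-2.3  0.2  6.8] 0.002887510252953627
```

View pics/w9c.png

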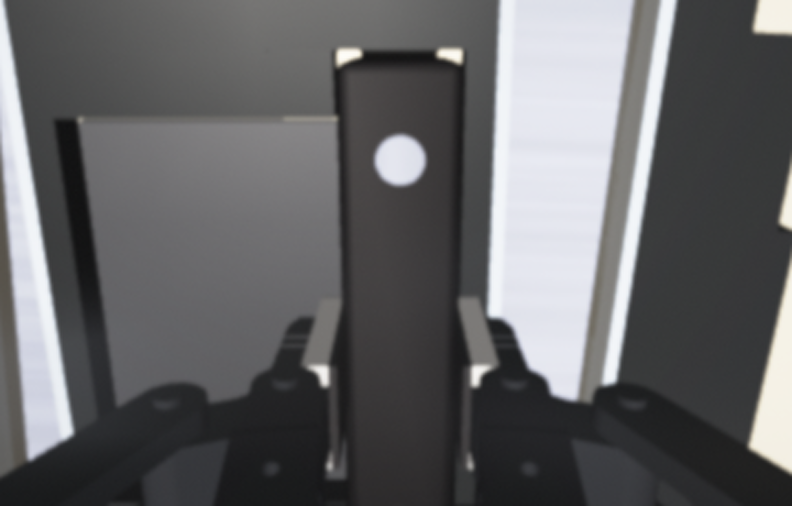

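View pics/s9c.png

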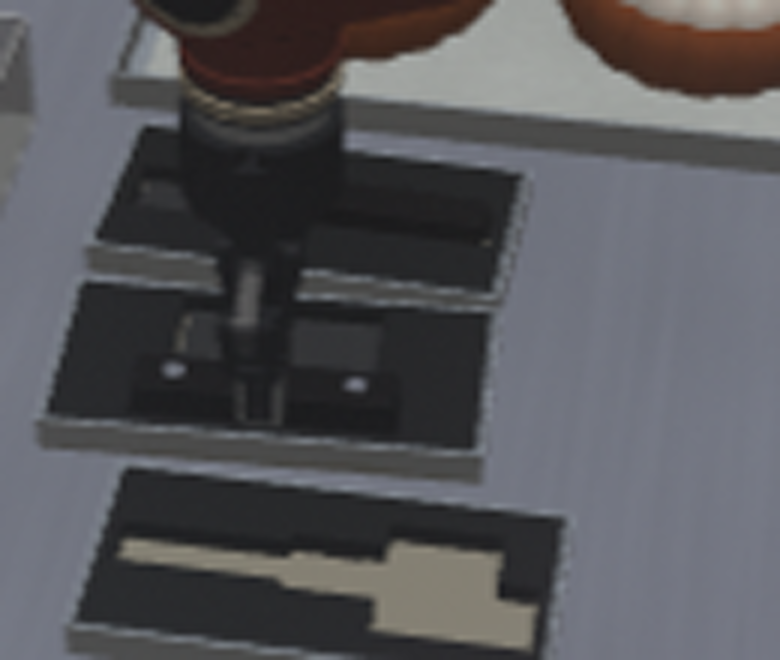

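Request:
drive_tool(deltas=[{"grip":1,"offset":[0,0,-1],"turn":0},{"grip":1,"offset":[0,0,-0.5],"turn":0},{"grip":1,"offset":[0,0,0],"turn":0},{"grip":1,"offset":[0,0,0],"turn":0},{"grip":1,"offset":[0,0,0],"turn":0}])

```text
time: 10.75
position: [0.5686, -0.1484, 0.0425]
tool_rot: [-1.57, 0.0, 1.616]
force: [-7.2, 0.7, 14.7]
opening: 0.0236
```

Request:
drive_tool(deltas=[{"grip":1,"offset":[0,0,1.5],"turn":0},{"grip":0,"offset":[0,0,0],"turn":0},{"grip":0,"offset":[0,0,0],"turn":0},{"grip":0,"offset":[0,0,0],"turn":0},{"grip":0,"offset":[0,0,0],"turn":0}])

```text
time: 11.38
position: [0.5682, -0.1481, 0.0415]
tool_rot: [-1.57, -0.0, 1.616]
force: [-1.0, -0.2, 0.4]
opening: 0.0852
```

Request:
drive_tool(deltas=[{"grip":0,"offset":[0,0,30],"turn":0},{"grip":0,"offset":[0,0,40],"turn":0},{"grip":0,"offset":[0,0,40],"turn":0},{"grip":0,"offset":[0,0,0],"turn":0},{"grip":0,"offset":[0,0,0],"turn":0}])

```text
time: 12.0
position: [0.568, -0.148, 0.1511]
tool_rot: [-1.57, -0.0, 1.616]
force: [-0.7, -0.8, -0.6]
opening: 0.0856
```

```bash
python3 - <<'E'
from h import *
snap('w10')
E
```

```text
12.0 [ 0.568  -0.148   0.1511] [-8.995e+01 -2.000e-02  9.260e+01] [-0.7 -0.8 -0.6] 0.02513009939770078
```

View pics/w10.png

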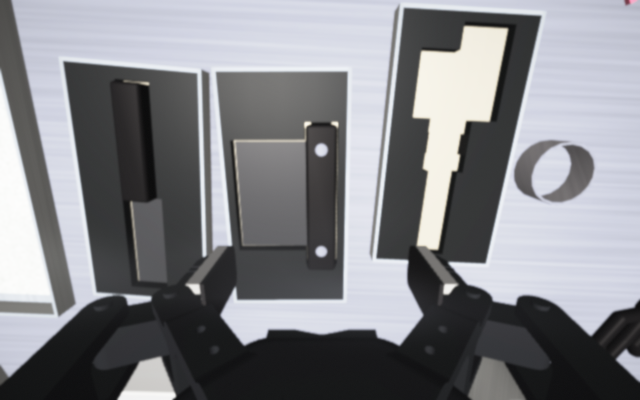

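Request:
drive_tool(deltas=[{"grip":0,"offset":[12,46,0],"turn":-3},{"grip":0,"offset":[12,46,0],"turn":-3},{"grip":0,"offset":[12,46,0],"turn":-3},{"grip":0,"offset":[12,46,0],"turn":-3},{"grip":0,"offset":[12,46,0],"turn":-3}])

```text
time: 12.68
position: [0.6274, 0.0833, 0.1493]
tool_rot: [-1.567, 0.001, 1.353]
force: [-0.4, -0.5, -1.1]
opening: 0.0853
```

Request:
drive_tool(deltas=[{"grip":0,"offset":[12,46,0],"turn":-3},{"grip":0,"offset":[12,46,0],"turn":-3},{"grip":0,"offset":[12,46,0],"turn":-3},{"grip":0,"offset":[0,0,0],"turn":0},{"grip":0,"offset":[0,0,0],"turn":0}])

```text
time: 13.3
position: [0.6634, 0.2193, 0.1497]
tool_rot: [-1.568, 0.002, 1.198]
force: [0.3, -1.1, 0.9]
opening: 0.0854
```

```bash
python3 - <<'E'
from h import *
snap('x0');snap('x1')
crop('x1',220,80,200,200,3.5,'x1c')
E
```

```text
13.3 [0.6634 0.2193 0.1497] [-89.85   0.13  68.63] [ 0.3 -1.1  0.9] 0.02002726697799631
13.35 [0.6636 0.2188 0.1501] [-89.88   0.11  68.57] [-0.4 -0.3 -0.5] 0.013629259298092635
```

View pics/x1.png

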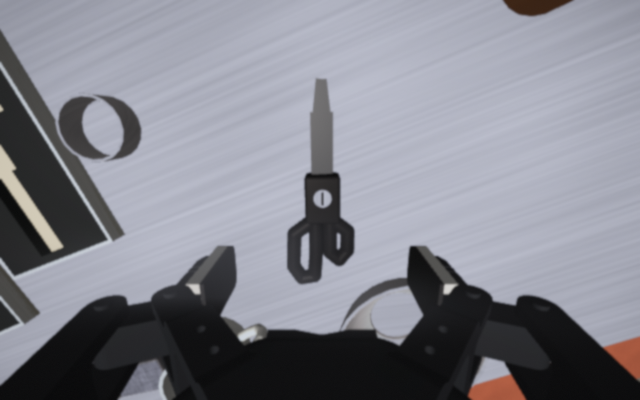

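View pics/x1c.png

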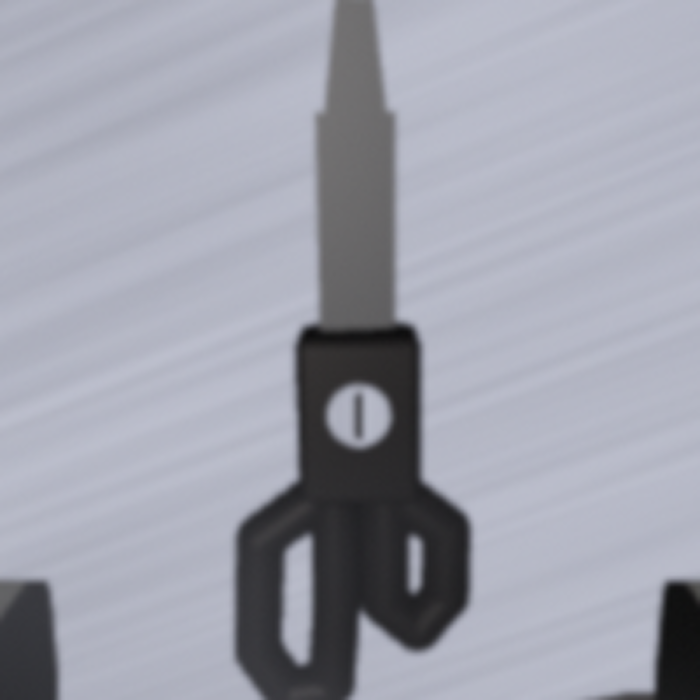

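```bash
python3 - <<'E'
from fit import *
Q=lambda x,y:(x/3.5+220,y/3.5+80)
C=[(*Q(298,370),.024,1,.016),(*Q(302,480),.024,1,.016),(*Q(419,370),.024,1,-.016),(*Q(420,480),.024,1,-.016),
(*Q(317,120),.011,1,.010),(*Q(320,300),.011,1,.010),(*Q(395,120),.011,1,-.010),(*Q(394,300),.011,1,-.010),
(*Q(358,328),.024,0,.020),(*Q(358,500),.024,0,-.025),(321,79,.011,0,.100)]
p=fit('x1',C,[.665,.22,2.76])
print(W('x1',[Q(359,415)],.024))
E
python3 - <<'E'
import sys; sys.path.insert(0,'.')
from h import *
crop('x1',290,60,60,60,10,'x1t')
E
```

```text
pose mm/deg [661.67 220.73] 159.44 res mm [-0.7 -0.8  0.8  0.5 -0.4 -0.1  0.2  0.6  0.7  0.2 -0.9]
[[0.66332073 0.21999688 0.024     ]]
```

```bash
python3 - <<'E'
from h import *
crop('x1',290,60,60,60,10,'x1t')
E
```

```text
(no output)
```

View pics/x1t.png

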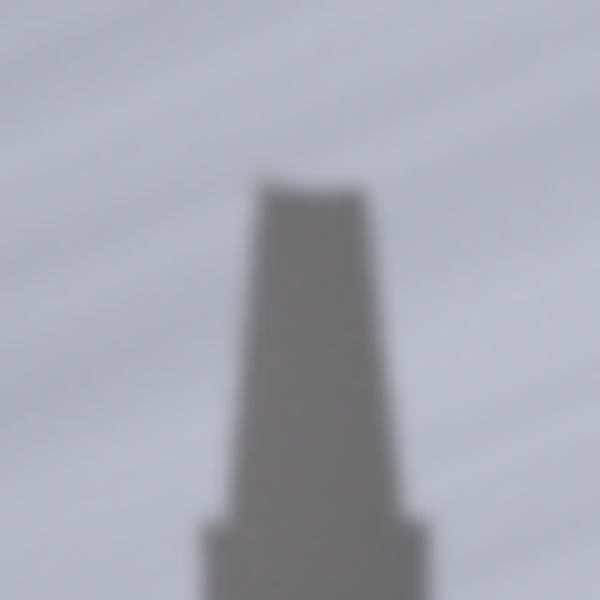

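Request:
drive_tool(deltas=[{"grip":0,"offset":[-1.9,1.9,-30],"turn":0.8},{"grip":0,"offset":[0,0,-30],"turn":0},{"grip":0,"offset":[0,0,-25],"turn":0},{"grip":0,"offset":[0,0,0],"turn":0},{"grip":0,"offset":[0,0,0],"turn":0}])

```text
time: 14.02
position: [0.6632, 0.2211, 0.068]
tool_rot: [-1.572, -0.001, 1.21]
force: [0.0, -0.0, 0.0]
opening: 0.0854
```

```bash
python3 - <<'E'
from h import *
snap('x2')
print(W('x2',[(321,200)],.024))
cv2.imwrite("pics/scene2.png",bot.get_image("scene")[:,:,::-1])
crop('scene2',330,120,170,170,4.5,'sc2')
E
```

```text
14.025 [0.6632 0.2211 0.068 ] [-9.007e+01 -4.000e-02  6.935e+01] [ 0. -0.  0.] 0.022892554686006143
[[0.64251939 0.22874453 0.024     ]]
```

View pics/x2.png

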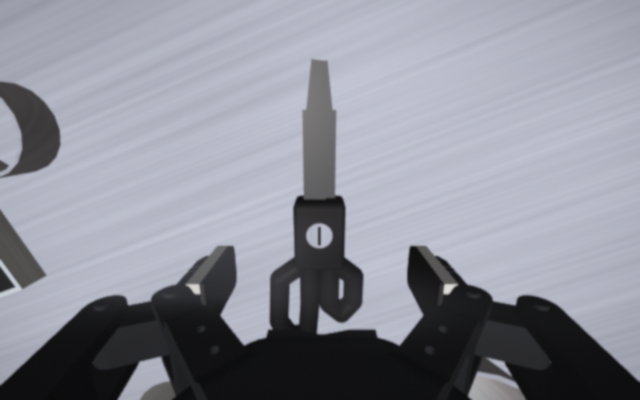

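View pics/sc2.png

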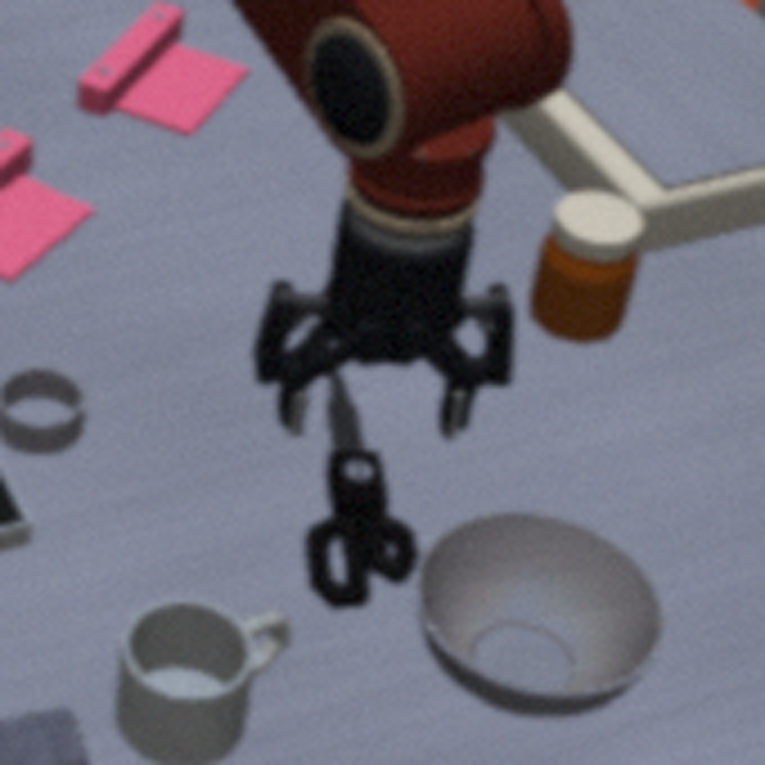

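```bash
python3 - <<'E'
from h import *
for z in(.03,.05,.07,.09): print(z,world("scene",[(450,252),(422,252)],z)[:,:2].round(3).tolist(),world("side",[(180,252),(209,255)],z)[:,:2].round(3).tolist())
th=np.radians(69.4)
for s in(-1,1): print(np.array([.6617,.2207])+s*.057*np.array([np.cos(th),np.sin(th)]))
E
```

```text
0.03 [[0.795, 0.27], [0.771, 0.202]] [[0.83, 0.231], [0.758, 0.228]]
0.05 [[0.81, 0.257], [0.786, 0.19]] [[0.82, 0.245], [0.75, 0.243]]
0.07 [[0.824, 0.244], [0.801, 0.179]] [[0.81, 0.26], [0.741, 0.257]]
0.09 [[0.839, 0.231], [0.816, 0.167]] [[0.799, 0.274], [0.732, 0.272]]
[0.64164503 0.16734461]
[0.68175497 0.27405539]
```

Request:
drive_tool(deltas=[{"grip":0,"offset":[-1.4,-0.3,-32.5],"turn":0},{"grip":0,"offset":[0,0,0],"turn":0},{"grip":0,"offset":[0,0,0],"turn":0},{"grip":1,"offset":[0,0,0],"turn":0},{"grip":1,"offset":[0,0,0],"turn":0}])

```text
time: 14.75
position: [0.6618, 0.2216, 0.0356]
tool_rot: [-1.572, -0.001, 1.211]
force: [-0.6, 0.2, -0.3]
opening: 0.0513
```

Request:
drive_tool(deltas=[{"grip":1,"offset":[0,0,0],"turn":0},{"grip":1,"offset":[0,0,0],"turn":0},{"grip":1,"offset":[0,0,0],"turn":0},{"grip":1,"offset":[0,0,0],"turn":0},{"grip":1,"offset":[0,0,0],"turn":0}])

```text
time: 15.38
position: [0.6619, 0.2216, 0.0355]
tool_rot: [-1.572, -0.001, 1.211]
force: [-0.0, 0.2, 6.0]
opening: 0.0291
```

```bash
python3 - <<'E'
from h import *
snap('x3')
crop('x3',220,40,200,270,2.2,'x3c')
E
```

```text
15.375 [0.6619 0.2216 0.0355] [-9.008e+01 -5.000e-02  6.940e+01] [-0.   0.2  6. ] 0.0022986932141774007
```

View pics/x3c.png

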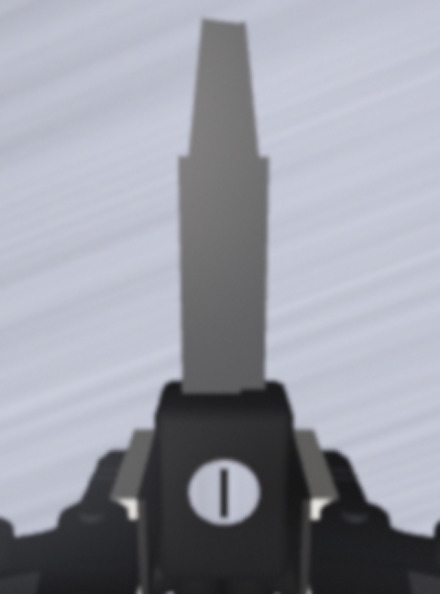

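```bash
python3 - <<'E'
from fit import *
import json
json.dump({"position":[0.624552565,5.36e-5,.252333],"tool_rot":[-1.57063155,1.5885e-3,0]},open('pics/wrist0.json','w'))
P=lambda x,y:(x/2+140,y/2+90)
C=[(*P(52,205),.007,0,-.0968),(*P(89,258),.007,0,-.0768),(*P(357,235),.012,0,.1018),
(*P(80,177),.018,1,.0388),(*P(140,177),.018,1,.0388),(*P(110,279),.007,1,-.0328),(*P(150,279),.007,1,-.0328),
(*P(260,217),.018,1,.0118),(*P(340,217),.018,1,.0118),(*P(260,252),.007,1,-.0118),(*P(340,252),.007,1,-.0118)]
fit('wrist0',C,[.52,-.03,.01])
crop('w10',370,0,180,270,2.8,'w10c')
E
```

```text
pose mm/deg [517.5  -42.71] -0.09 res mm [-0.6 -0.9  1.5  0.7  0.8 -0.7 -0.6  1.8  2.  -2.  -1.9]
```

View pics/w10c.png

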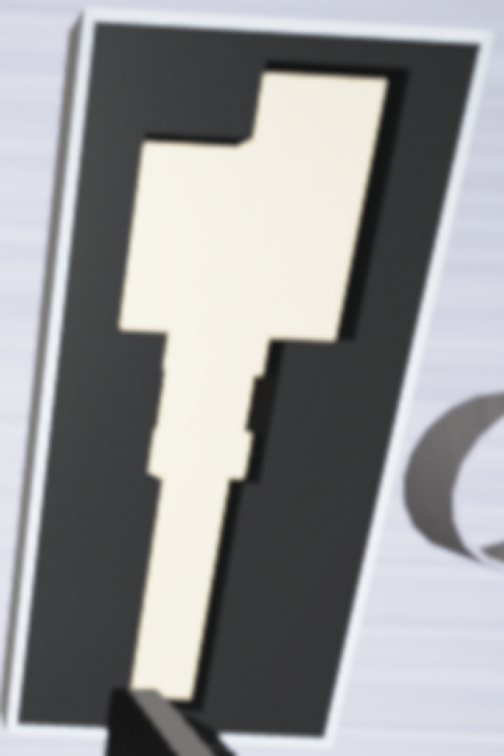

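```bash
python3 - <<'E'
from fit import *
P=lambda x,y:(x/2.8+370,y/2.8)
C=[(*P(300,72),.007,0,-.0968),(*P(360,75),.007,0,-.0968),(*P(170,142),.007,0,-.0768),(*P(215,144),.007,0,-.0768),
(*P(140,170),.018,1,-.0328),(*P(124,300),.018,1,-.0328),(*P(382,105),.007,1,.0388),(*P(343,310),.007,1,.0388),
(*P(156,510),.018,1,-.0118),(*P(138,640),.018,1,-.0118),(*P(226,510),.007,1,.0118),(*P(204,640),.007,1,.0118)]
fit('w10',C,[.52,-.03,.01])
E
```

```text
pose mm/deg [516.36 -39.9 ] -0.1 res mm [-0.1 -0.2  0.2  0.1 -0.6 -0.4  0.4  0.9 -2.3 -1.9  1.9  2. ]
```

Request:
drive_tool(deltas=[{"grip":1,"offset":[0,0,20],"turn":0},{"grip":1,"offset":[0,0,35],"turn":0},{"grip":1,"offset":[0,0,35],"turn":0},{"grip":1,"offset":[0,0,30],"turn":0},{"grip":1,"offset":[0,0,0],"turn":0}])

```text
time: 16.05
position: [0.6628, 0.2218, 0.1583]
tool_rot: [-1.576, -0.004, 1.211]
force: [0.4, 0.2, -1.8]
opening: 0.029
```

Request:
drive_tool(deltas=[{"grip":1,"offset":[-9.7,-17.6,0],"turn":-10.6},{"grip":1,"offset":[-9.7,-17.6,0],"turn":-10.6},{"grip":1,"offset":[-9.7,-17.6,0],"turn":-10.6},{"grip":1,"offset":[-9.7,-17.6,0],"turn":-10.6},{"grip":1,"offset":[-9.7,-17.6,0],"turn":-10.6}])

```text
time: 16.68
position: [0.6108, 0.1327, 0.1518]
tool_rot: [-1.57, 0.004, 0.28]
force: [-1.9, -0.5, -1.1]
opening: 0.0291
```

Request:
drive_tool(deltas=[{"grip":1,"offset":[-9.7,-17.6,0],"turn":-10.6},{"grip":1,"offset":[-9.7,-17.6,0],"turn":-10.6},{"grip":1,"offset":[-9.7,-17.6,0],"turn":-10.6},{"grip":1,"offset":[-9.7,-17.6,0],"turn":-10.6},{"grip":1,"offset":[-9.7,-17.6,0],"turn":-10.6}])

```text
time: 17.3
position: [0.5624, 0.0449, 0.152]
tool_rot: [-1.573, 0.003, -0.645]
force: [0.1, 0.2, -1.1]
opening: 0.029
```

Request:
drive_tool(deltas=[{"grip":1,"offset":[-9.7,-17.6,0],"turn":-10.6},{"grip":1,"offset":[-9.7,-17.6,0],"turn":-10.6},{"grip":1,"offset":[-9.7,-17.6,0],"turn":-10.6},{"grip":1,"offset":[-9.7,-17.6,0],"turn":-10.6},{"grip":1,"offset":[-9.7,-17.6,0],"turn":-10.6}])

```text
time: 17.92
position: [0.5139, -0.0428, 0.1521]
tool_rot: [-1.574, 0.001, -1.57]
force: [-0.2, 0.2, -0.7]
opening: 0.0288
```

Request:
drive_tool(deltas=[{"grip":1,"offset":[0,0,0],"turn":-0.5},{"grip":1,"offset":[0,0,-46],"turn":0},{"grip":1,"offset":[0,0,-46],"turn":0},{"grip":1,"offset":[0,0,0],"turn":0},{"grip":1,"offset":[0,0,0],"turn":0}])

```text
time: 18.55
position: [0.5164, -0.0424, 0.0633]
tool_rot: [-1.57, -0.0, -1.571]
force: [-0.2, 0.6, -0.4]
opening: 0.029
```

```bash
python3 - <<'E'
from h import *
snap('y0');snap('y1')
crop('y1',160,20,320,300,2,'y1c')
cv2.imwrite("pics/side11.png",bot.get_image("side")[:,:,::-1])
crop('side11',270,100,130,130,5,'s11c')
E
```

```text
18.55 [ 0.5164 -0.0424  0.0633] [-8.993e+01 -1.000e-02 -9.002e+01] [-0.2  0.6 -0.4] 0.026418496699593005
18.6 [ 0.5172 -0.0426  0.0643] [-8.981e+01 -4.000e-02 -9.003e+01] [ 0.1  0.4 -0.9] 0.012852722416516593
```

View pics/y1c.png

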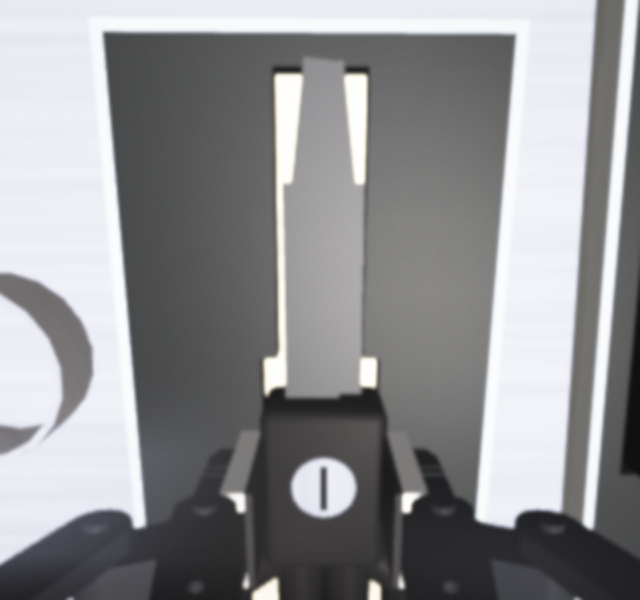

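View pics/s11c.png

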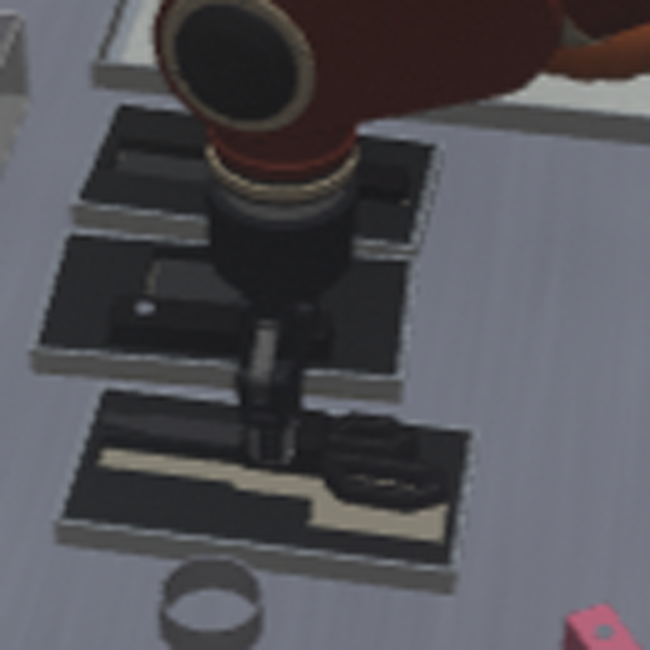

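```bash
python3 - <<'E'
from fit import *
P=lambda x,y:(x/2+160,y/2+20)
u=.0643-.0355
print(W('y1',[P(321,66),P(321,73),P(321,357)],[.018,.007,.018]))
print(W('y1',[P(323,59),P(323,59)],[u+.010,u+.012]))
print('x1 tip',W('x1',[(321,78.7)],[.010]), 'x3',W('x3',[(224/2.2+220,20/2.2+40)],[.010]))
crop('y1',280,30,90,60,8,'y1t')
E
```

```text
[[ 0.61943677 -0.0421131   0.018     ]
 [ 0.61991176 -0.04208127  0.007     ]
 [ 0.53926742 -0.04206617  0.018     ]]
[[ 0.61659678 -0.04263726  0.0388    ]
 [ 0.61616129 -0.04263654  0.0408    ]]
x1 tip [[0.56855214 0.25521612 0.01      ]] x3 [[0.56888937 0.25661631 0.01      ]]
```

View pics/y1t.png

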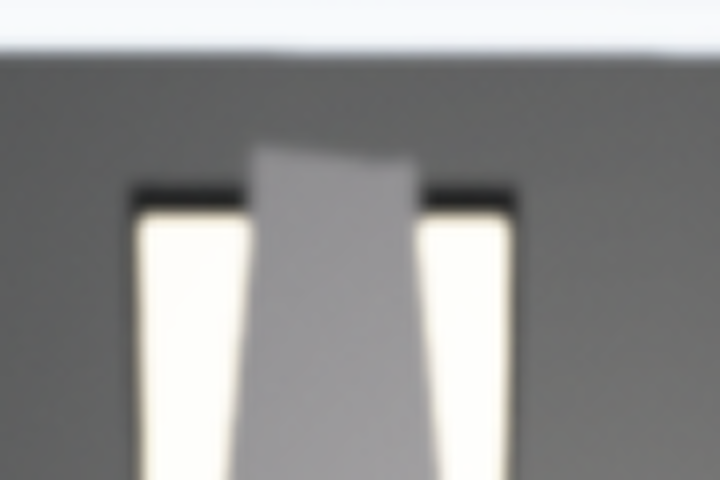

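Request:
drive_tool(deltas=[{"grip":1,"offset":[0.6,0.8,-5],"turn":0},{"grip":1,"offset":[0,0,-4],"turn":0},{"grip":1,"offset":[0,0,-4],"turn":0},{"grip":1,"offset":[0,0,0],"turn":0},{"grip":1,"offset":[0,0,0],"turn":0}])

```text
time: 19.32
position: [0.5167, -0.0418, 0.0496]
tool_rot: [-1.57, 0.0, -1.573]
force: [0.2, 0.9, -1.1]
opening: 0.0289
```

```bash
python3 - <<'E'
from h import *
snap('y2')
crop('y2',160,20,320,300,2,'y2c')
E
```

```text
19.325 [ 0.5167 -0.0418  0.0496] [-8.994e+01  1.000e-02 -9.011e+01] [ 0.2  0.9 -1.1] 0.03929256094166176
```

View pics/y2c.png

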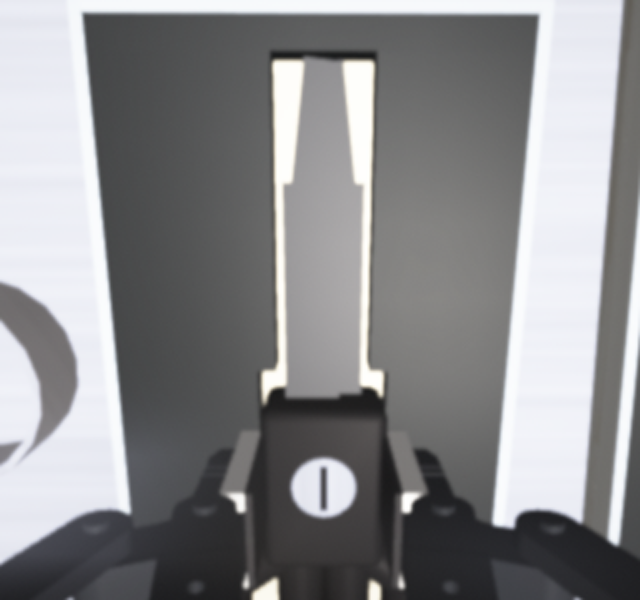

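Request:
drive_tool(deltas=[{"grip":1,"offset":[0,0,-2],"turn":0},{"grip":1,"offset":[0,0,-2],"turn":0},{"grip":1,"offset":[0,0,-2],"turn":0},{"grip":1,"offset":[0,0,-1],"turn":0},{"grip":1,"offset":[0,0,0],"turn":0}])

```text
time: 20.0
position: [0.5172, -0.042, 0.0427]
tool_rot: [-1.568, -0.0, -1.573]
force: [5.6, 1.7, 0.7]
opening: 0.0291
```

Request:
drive_tool(deltas=[{"grip":1,"offset":[0,0,-1],"turn":0},{"grip":1,"offset":[0,0,-1],"turn":0},{"grip":1,"offset":[0,0,0],"turn":0},{"grip":1,"offset":[0,0,0],"turn":0},{"grip":1,"offset":[0,0,0],"turn":0}])

```text
time: 20.62
position: [0.5173, -0.042, 0.0424]
tool_rot: [-1.569, -0.0, -1.573]
force: [-0.1, 1.3, 13.0]
opening: 0.029
```

```bash
python3 - <<'E'
from h import *
snap('y3')
crop('y3',160,20,320,300,2,'y3c')
E
```

```text
20.625 [ 0.5173 -0.042   0.0424] [-8.991e+01 -1.000e-02 -9.010e+01] [-0.1  1.3 13. ] 0.0025454380877979557
```

View pics/y3c.png

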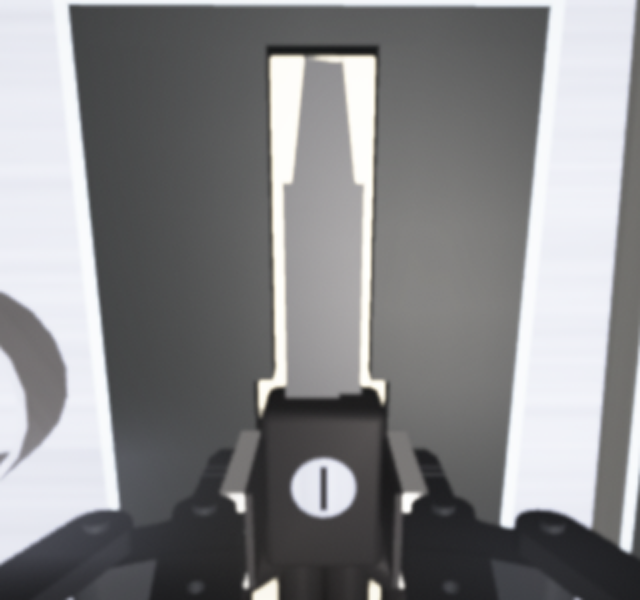

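Seated at z = 0.0424 with the shears unmoved in the jaws (screw still at the same pixel). I'll press a bit more, unload, and release.

Request:
drive_tool(deltas=[{"grip":1,"offset":[0,0,-1],"turn":0},{"grip":1,"offset":[0,0,0],"turn":0},{"grip":1,"offset":[0,0,0],"turn":0},{"grip":1,"offset":[0,0,1.5],"turn":0},{"grip":1,"offset":[0,0,0],"turn":0}])

```text
time: 21.3
position: [0.5173, -0.042, 0.0424]
tool_rot: [-1.569, -0.0, -1.573]
force: [2.2, 1.5, 9.5]
opening: 0.0289
```

Request:
drive_tool(deltas=[{"grip":0,"offset":[0,0,0],"turn":0},{"grip":0,"offset":[0,0,0],"turn":0},{"grip":0,"offset":[0,0,0],"turn":0},{"grip":0,"offset":[0,0,0],"turn":0},{"grip":0,"offset":[0,0,10],"turn":0}])

```text
time: 21.92
position: [0.5152, -0.0416, 0.0501]
tool_rot: [-1.573, 0.001, -1.573]
force: [0.8, 0.1, -0.3]
opening: 0.0852
```

Request:
drive_tool(deltas=[{"grip":0,"offset":[0,0,40],"turn":0},{"grip":0,"offset":[0,0,50],"turn":0},{"grip":0,"offset":[0,0,30],"turn":0},{"grip":0,"offset":[0,0,0],"turn":0},{"grip":0,"offset":[0,0,0],"turn":0}])

```text
time: 22.55
position: [0.5156, -0.0417, 0.1701]
tool_rot: [-1.572, 0.0, -1.572]
force: [0.3, -0.7, -1.7]
opening: 0.0854
```

```bash
python3 - <<'E'
from h import *
snap('z1')
crop('z1',150,20,400,300,2,'z1c')
cv2.imwrite("pics/sidez.png",bot.get_image("side")[:,:,::-1])
cv2.imwrite("pics/scenez.png",bot.get_image("scene")[:,:,::-1])
E
```

```text
22.55 [ 0.5156 -0.0417  0.1701] [-9.007e+01  1.000e-02 -9.010e+01] [ 0.3 -0.7 -1.7] 0.021788247511582152
```

View pics/z1c.png

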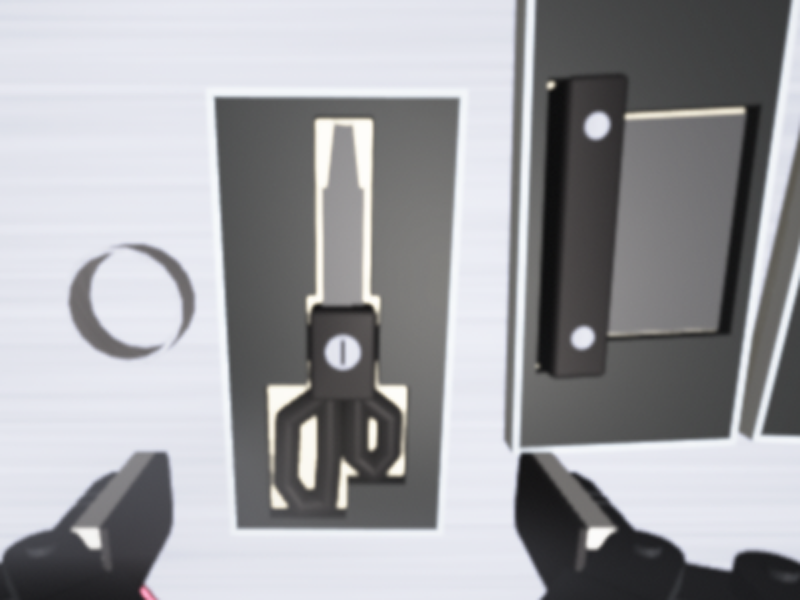

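View pics/scenez.png

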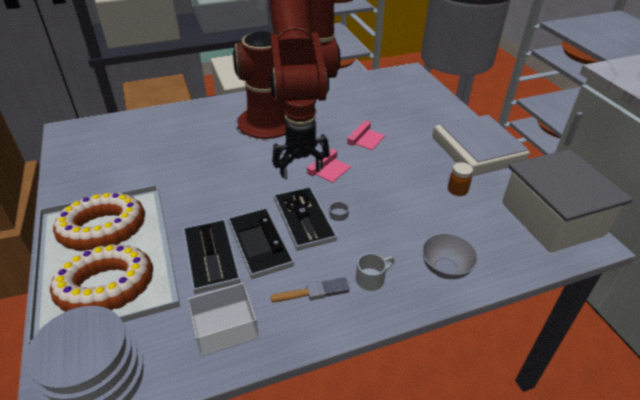

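```bash
python3 - <<'E'
from h import *
def riv(out,x0,y0,x1,y1,thr=150):
    g=cv2.imread(f'pics/{out}.png',0)[y0:y1,x0:x1].astype(float)
    m=np.clip(g-90,0,None); ys,xs=np.mgrid[y0:y1,x0:x1]
    return ((m*xs).sum()/m.sum(),(m*ys).sum()/m.sum())
a=[riv('w3',319,139,335,155),riv('w3',318,238,334,254)]
b=[riv('w10',313,142,329,158),riv('w10',313,244,329,260)]
print(a,b)
for z in(.028,):print(np.linalg.norm(np.diff(W('w3',a,z),axis=0)))
for z in(.035,.040):print(z,np.linalg.norm(np.diff(W('w10',b,z),axis=0)),W('w10',b,z).mean(0))
for z in (.031,.036): print(z,W('z1',[(342/2+150,352/2+20)],z))
E
```

```text
[(np.float64(326.3677306063423), np.float64(146.3465551079434)), (np.float64(325.34017094017094), np.float64(245.36609686609685))] [(np.float64(320.79046439628485), np.float64(149.51975232198143)), (np.float64(320.79021529844215), np.float64(251.05461228776474))]
0.09071862428177647
0.035 0.09063501402058903 [ 0.56869113 -0.14853921  0.035     ]
0.04 0.08873107264797643 [ 0.56725854 -0.14859396  0.04      ]
0.031 [[ 0.51462389 -0.04114197  0.031     ]]
0.036 [[ 0.51594215 -0.04115415  0.036     ]]
```

```bash
python3 - <<'E'
from workcell import bot
s=bot.read_state();print(s['time'],s['force'],s['opening'])
print(bot.job_done())
E
```

```text
22.7 [ 0.36638538 -0.51652454  0.71502575] 0.0856813783146597
the job is handed in; nothing more can be done
None
```

I put the bench scraper and the kitchen shears into their own foam pockets, pressed each to the floor, let go and lifted clear. I handed in at 22.7 s of the 69 s allowed; `job_done` gives no verdict, so the result itself is not confirmed.

**Scraper:** while pressed, the tool stopped at the height expected for fully home and stayed there as I pressed harder, to about 15 N. After release, the spacing of its rivets in the wrist picture fits the seated height (90.6 mm against 90.7 mm before; 5 mm too high would have shown about 88.7 mm). It lies within about 1 mm of where I measured the pocket.

**Shears:** the tool also stopped at home height under about 13 N, and they did not slip in the jaws. The last picture shows blades, block and both loops inside the pocket. I did not measure their height separately after letting go.

**Other objects:** the dough ring, jar, cup and brush look unmoved in the last scene picture. The palette knife was still in its tray; I judged all of these by eye.

**Disagreements:**
- My estimates of pocket position differed by 1–3 mm between views. I settled both by comparing tool and pocket directly while hovering above them, and both went in without catching.
- The blade part of the shears pocket measured about 2 mm wider on each side than the description suggests.

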